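Shift the towel rod and set out the soaps by shape

TASK

The towel rod lies over the soap dishes: first lift it up out of its two brackets and lay it in both brackets of the empty rod stand at the side of the ledge. Then put each of the three yellow soaps flat into the white dish of its own shape, the long one in the long dish, the square one in the square dish and the round one in the round dish. Leave the glass cup standing where it is.

Things in the scene. Friction and masses are not known exactly. Their poses are not given: they have to be found in the camera images.
- rod: Straight steel towel rod, 12 mm thick, 434 mm long, with a 21 mm wide, 12 mm thick knob at each end (410 mm between the knobs), 0.25 kg. Lies level along its own y; at the start in the two brackets of the soap stand, over the middles of the dishes. Origin: on its axis at mid-length, 70 mm above the ledge at the start; x and z roll with the rod
- soap_stand: Grey board 150 (x) by 410 (y) by 10 mm, fixed far on the ledge, a dark steel open-topped U bracket 185 mm either way from its middle along y, the three dishes between. Brackets: 12 mm thick along y, 45 mm wide, 95 mm high; the slot runs along y, floor 64 mm above the ledge, 20 mm wide there, 33 mm at the mouth. Origin: centre of underside, z up
- rod_stand: Empty stand with the same two U brackets (185 mm either way along its y) on a grey board 70 (x) by 410 (y) by 10 mm, fixed at the left or right side of the ledge, roughly along world x. A rod laid in it has its axis 70 mm above the ledge, its knobs outside the brackets (14 mm of play either way). Origin: centre of underside, z up
- dish_long: Long rectangular dish, 134 mm (x) by 74 mm (y) outside. Glazed white ceramic, open top, fixed on the grey board of the soap stand; 10 mm high, walls 5 mm, inner floor 5 mm above its underside. The three dishes stand in a row 110 mm apart, in any order. Origin: centre of its underside, z up
- dish_square: Square dish, 88 mm by 88 mm outside. Glazed white ceramic, open top, fixed on the grey board of the soap stand; 10 mm high, walls 5 mm, inner floor 5 mm above its underside. The three dishes stand in a row 110 mm apart, in any order. Origin: centre of its underside, z up
- dish_round: Round dish, 90 mm across outside. Glazed white ceramic, open top, fixed on the grey board of the soap stand; 10 mm high, walls 5 mm, inner floor 5 mm above its underside. The three dishes stand in a row 110 mm apart, in any order. Origin: centre of its underside, z up
- soap_long: Long bar, 100 mm (x) by 40 mm (y) by 32 mm high, about 0.13 kg. Yellow soap with a darker mark on top, loose on the ledge among other things, any yaw. Origin: centre of its underside, z up
- soap_square: Square block, 54 mm by 54 mm (sides along x and y) by 30 mm high, about 0.09 kg. Yellow soap with a darker mark on top, loose on the ledge among other things, any yaw. Origin: centre of its underside, z up
- soap_round: Round cake, 56 mm across and 30 mm high, about 0.08 kg. Yellow soap with a darker mark on top, loose on the ledge among other things, any yaw. Origin: centre of its underside, z up
- glass_cup: Clear glass cup, 58 mm across at the rim and 80 mm high, loose, between the soaps and the robot; it must be left alone. Origin: centre of its underside, z up
There are look-alikes about, which are no part of the job. Leave any blue look-alike of the soap_square alone. Leave any purple look-alike of the soap_round alone.

How it is judged (in metres and radians):
On the way, in this order (a step that is already met when the one before it is completed fails the run):
1. the rod lies in both brackets of the rod stand, let go, before any soap is in its dish (x of rod in the frame of rod_stand between -0.012 and 0.012 m and y of rod in the frame of rod_stand between -0.025 and 0.025 m and z of rod in the frame of rod_stand between 0.062 and 0.078 m and angle between the y axis of rod and the y axis of rod_stand, either way round below 0.06 rad and linear speed of rod below 0.02 m/s and contact force between the fingers and rod below 0.1 N), for 0.2 s.
2. every soap lies flat in the dish of its own shape (horizontal distance between soap_long and dish_long below 0.02 m and z of soap_long in the frame of dish_long between 0 and 0.01 m and angle between each of soap_long, soap_square, soap_round's own z axis and vertical below 0.12 rad and linear speed of each of soap_long, soap_square, soap_round below 0.02 m/s and horizontal distance between soap_square and dish_square below 0.02 m and z of soap_square in the frame of dish_square between 0 and 0.01 m and horizontal distance between soap_round and dish_round below 0.02 m and z of soap_round in the frame of dish_round between 0 and 0.01 m), for 0.2 s.
At the end, for the whole second after the job is handed in: Rod at rest in both rod_stand brackets (within 12 mm across, 25 mm along, axis 62-78 mm up, parallel within 0.06 rad). Each soap flat (tilt < 0.12 rad) on the floor of its own-shape dish, within 20 mm of its centre. Glass cup upright, moved < 30 mm (all of step 2 and x of rod in the frame of rod_stand between -0.012 and 0.012 m and y of rod in the frame of rod_stand between -0.025 and 0.025 m and z of rod in the frame of rod_stand between 0.062 and 0.078 m and angle between the y axis of rod and the y axis of rod_stand, either way round below 0.06 rad and linear speed of rod below 0.02 m/s and distance of glass_cup from where it was at the start of the episode below 0.03 m and angle between glass_cup's own z axis and vertical below 0.15 rad); the robot touches nothing.
It fails at once if the glass cup is knocked over or pushed away (distance of glass_cup from where it was at the start of the episode above 0.03 m or angle between glass_cup's own z axis and vertical above 0.3 rad).
It fails at once if a soap is put in a dish before the rod is in the rod stand (not (x of rod in the frame of rod_stand between -0.012 and 0.012 m and y of rod in the frame of rod_stand between -0.025 and 0.025 m and z of rod in the frame of rod_stand between 0.062 and 0.078 m) and ((horizontal distance between soap_long and dish_long below 0.02 m and z of soap_long in the frame of dish_long between 0 and 0.01 m and angle between soap_long's own z axis and vertical below 0.12 rad and linear speed of soap_long below 0.02 m/s) or (horizontal distance between soap_square and dish_square below 0.02 m and z of soap_square in the frame of dish_square between 0 and 0.01 m and angle between soap_square's own z axis and vertical below 0.12 rad and linear speed of soap_square below 0.02 m/s) or (horizontal distance between soap_round and dish_round below 0.02 m and z of soap_round in the frame of dish_round between 0 and 0.01 m and angle between soap_round's own z axis and vertical below 0.12 rad and linear speed of soap_round below 0.02 m/s))).
It also fails if it takes over 115 s, if anything falls off the work surface, if the arm or the gripper's body presses on something with over 40 N, if the wrist force passes 120 N, or if a joint passes its speed limit or range.

ROBOT

A 7-joint arm with a two-finger parallel gripper is mounted at the origin on the work surface. World frame = base frame: x ahead of the robot, y to its left, z up, the work surface at z = 0. Lengths are in mm, angles in degrees, forces in N, time in s.
With the tool pointing down it reaches from about 425 to 950 mm from the base axis. Payload 16.7 kg.
Tool frame: the origin (TCP) lies at the very end of the fingers, on their centre line; the grasp point (between the pads) lies bot.hold_point_z behind it (bot.hold_point_z is the distance from the TCP to the grasp point, in mm); z points along the fingers, y is the direction in which the jaws open and shut (so a half turn about z gives the same grasp; the last joint's range is limited). The gripper opens to 94 mm and grips with 3 to 60 N. Pads are 16 mm wide; open, the fingers measure 119 mm over their backs; the gripper's body (75 mm by 177 mm) begins 78 mm behind the grasp point.
Start: joints at [-83.623, 24.414, 4.234, 92.017, -1.954, 63.644, -3.845], TCP at [174.057, 652.134, 205.467] pointing down, gripper open.
Joint ranges: [-163.25, 163.25], [-28.42, 122.38], [-70.27, 78.77], [12.13, 141.07], [-58.53, 238.53], [9.26, 117.41], [-156.51, 156.51]. Speed limits (degrees/s): [108.29, 108.29, 136.94, 136.94, 172.46, 172.46, 172.46].

INTERFACE

Orientations are given as a 3x3 rotation matrix whose columns are the frame's x, y, z axes.
In Python, from rig import bot gives the robot as it stands. The module is installed in compiled form; this text tells all that it offers.
- The arm moves only by the shell command python3 -m inch 'ROWS' [FORCE]. ROWS is JSON, a list of rows, each an object with "translation": the shift along the tool's x, y, z in units of 60 mm (1.0 is 60 mm), a list of three; "angular": the turn, a rotation vector about the tool's x, y, z in units of 5 degrees (1.0 is 5 degrees), a list of three; "claw": the closure, from -1 (fully open) to 1 (shut). A call has 1 to 12 rows; each row is the pose to reach, as a shift and turn from the pose measured when the call began, along the tool's axes at that moment; what a row does not reach only later rows make up. A row lasts 1/8 s, in which the tool goes at most 62.5 mm and 10.7 degrees, less where a joint would pass 70% of its speed; a pose out of reach is approached as far as the arm can. A call with a gripper value outside its range is refused whole. The fingers move at their own pace and stop on an object; FORCE is the grip in N (left out, the last holds). Time passes only in rows, so rows that repeat a pose let the fingers close. It gives the time, the measured TCP pose, the force and the opening at its end, in the units of the state.
- bot.state(): the state, without advancing time (a new reading comes with each control period).
- bot.read_camera(name): name is "scene" or "top" or "wrist"; returns a dict with "pixels" (400x640x3 uint8, blue, green, red), "K" (3x3 intrinsics, pixels), "origin" and "orientation" of the camera in the world; the wrist camera has in their place "tool_from_camera" (4x4, takes a point from camera to tool coordinates, whose origin is the TCP and whose axes are the flange's). Camera axes: x right, y down, z forward; pixel columns grow to the right and rows downward; lengths in mm; the calibration is good to about 2 mm. The wrist camera is an equidistant fisheye: a pixel r from the principal point sees the ray r / f radians off the axis. A picture is of the moment at which its call begins: read the wrist's pose just before it. There is no depth.
- bot.close_job(): hands the job in, once; it reports no verdict.
Trained networks look in a picture, given as the dict that the camera call returned (one of the last four; its "shot" number tells which), for a name from the list of things; names that differ only in an ending like _2 or _b are one class to them, and where a whole thing is asked for, a point or a joint stands for the part that bears it (a point fixed in the world has none). Each returns a list of dicts, best first, with "p" (0 to 1); they miss things now and then, are a little off and sometimes report something else, mostly with a low value. They report only what shows in the picture. A call takes as long as a camera call. They do not tell look-alikes from the thing itself.
- bot.regions_of(picture, target): "pixels" (400x640 bool, what is visible of it) and "bbox" ([centre column, centre row, width, height] in pixels, round what is visible of it).
The state is a dict: "time_s": time; "joint_positions": joint angles; "dq": joint speeds; "tau": joint torques, N m; "eef_pos": TCP position; "tcp_rot": TCP orientation; "ft_force": force on the tool from outside, world axes, zero at the start; "moment": the same for the moment, N m; "finger_gap": finger opening in mm.
Only numpy, scipy, OpenCV 4.12 (cv2) and the standard library are available. Lean on these libraries where they do the work, as an engineer would, in place of code of your own. Each camera call takes 0.05 s, during which the arm holds its last target. There are 200 camera calls.

## Working session

There is one attempt and no reset: what is moved stays moved. The work goes in short steps, Python scripts to look and compute and a shell command to move; the robot and the scene stay as the last step left them, time stands still between calls to the robot, and variables do not carry over. Pictures are saved under pics/ and viewed, about 12 in all and at most 16, crops included, and the job is handed in when it is done.

```bash
mkdir -p pics; cat > h.py <<'E'
import numpy as np, cv2
from rig import bot
def px2w(p,uv,z):
    K=np.array(p["K"]);R=np.array(p["orientation"]);o=np.array(p["origin"])
    uv=np.atleast_2d(np.array(uv,float))
    d=(np.c_[uv,np.ones(len(uv))]@np.linalg.inv(K).T)@R.T
    return o+d*((z-o[2])/d[:,2])[:,None]
def w2px(p,X):
    K=np.array(p["K"]);R=np.array(p["orientation"]);o=np.array(p["origin"])
    c=(np.atleast_2d(X)-o)@R; q=c@K.T
    return q[:,:2]/q[:,2:]
E
python3 - <<'E'
from h import *
s=bot.state();print({k:np.round(v,3).tolist() for k,v in s.items()},bot.hold_point_z)
for n in("top","scene"):
    p=bot.read_camera(n);cv2.imwrite(f"pics/{n}0.png",p["pixels"]);print(n,p["origin"],np.round(p["orientation"],3).tolist(),p["K"])
    if n=="top":
        for t in "rod soap_stand rod_stand dish_long dish_square dish_round soap_long soap_square soap_round glass_cup".split():
            for d in bot.regions_of(p,t)[:3]: print(t,round(d["p"],2),np.round(d["bbox"]).tolist(),int(d["pixels"].sum()))
E
```

```text
{'time_s': 0.0, 'joint_positions': [-83.623, 24.45, 4.231, 92.051, -1.957, 63.645, -3.846], 'dq': [0.099, -0.014, -0.069, 0.152, -0.12, 0.015, 0.089], 'tau': [0.003, -93.584, 3.668, -45.418, -0.049, 0.02, 0.0], 'eef_pos': [173.941, 651.752, 204.779], 'tcp_rot': [[-0.966, 0.258, -0.0], [0.258, 0.966, -0.001], [-0.0, -0.001, -1.0]], 'ft_force': [0.1, -0.404, -0.128], 'moment': [0.045, -0.034, -0.023], 'finger_gap': 93.944} 18.8
top [ 387.34160251  -11.10045255 1215.00140923] [[0.012, -0.988, 0.151], [-1.0, -0.009, 0.023], [-0.022, -0.152, -0.988]] [[510.67075233   0.         325.06555564]
 [  0.         510.67075233 209.39956148]
 [  0.           0.           1.        ]]
rod 0.92 [344.0, 180.0, 190.0, 24.0] 887
soap_stand 0.79 [342.0, 187.0, 176.0, 71.0] 5491
rod_stand 0.98 [174.0, 236.0, 54.0, 173.0] 5297
rod_stand 0.28 [343.0, 189.0, 175.0, 73.0] 5805
dish_long 0.92 [389.0, 183.0, 38.0, 64.0] 1648
dish_square 0.78 [342.0, 186.0, 38.0, 36.0] 1156
dish_round 0.85 [296.0, 188.0, 38.0, 34.0] 844
soap_long 0.81 [254.0, 253.0, 46.0, 23.0] 719
soap_square 0.9 [408.0, 251.0, 29.0, 29.0] 561
soap_square 0.65 [442.0, 341.0, 21.0, 26.0] 610
soap_round 0.66 [249.0, 320.0, 29.0, 29.0] 518
soap_round 0.65 [321.0, 111.0, 22.0, 22.0] 445
glass_cup 0.71 [372.0, 300.0, 28.0, 26.0] 561
scene [913.40710672 704.26436988 661.56049763] [[-0.886, 0.268, -0.379], [0.464, 0.532, -0.708], [0.012, -0.803, -0.595]] [[419.34109534   0.         314.2414002 ]
 [  0.         419.34109534 203.28295375]
 [  0.           0.           1.        ]]
```

View pics/top0.png

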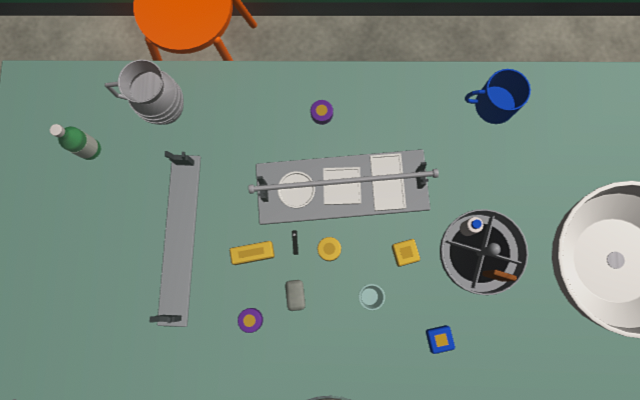

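View pics/scene0.png

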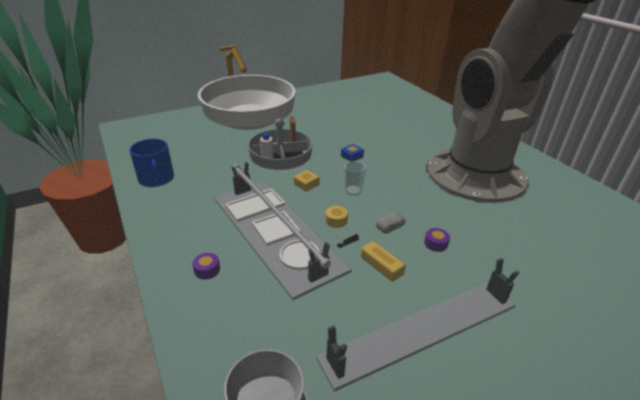

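The top view shows the rod from (250,188) to (437,173), and the empty rod stand at (180,240). The candidates are:
- **Long soap:** the only one is the yellow bar at (252,252).
- **Square soap:** yellow at (406,253), against the blue look-alike at (441,340).
- **Round soap:** yellow at (330,249), against the purple ones at (250,320) and (321,111).

The task asks for the yellow ones, so I'll measure those and confirm them in one crop.

```bash
cat >> h.py <<'E'
def yellow(p,zs,seeds):
    hsv=cv2.cvtColor(p["pixels"],cv2.COLOR_BGR2HSV)
    m=cv2.inRange(hsv,(15,110,90),(35,255,255))
    n,l,st,ce=cv2.connectedComponentsWithStats(m)
    out=[]
    for (u,v),z in zip(seeds,zs):
        i=1+np.argmin(np.hypot(*(ce[1:]-[u,v]).T)+1e3*(st[1:,4]<60))
        ys,xs=np.nonzero(l==i)
        w=px2w(p,np.c_[xs,ys],z)[:,:2]
        r=cv2.minAreaRect(w.astype(np.float32))
        out.append((np.round(ce[i]),np.round(r[0],1),np.round(r[1],1),round(r[2],1)))
    return out
E
python3 - <<'E'
from h import *
p=bot.read_camera("top")
for o in yellow(p,[28]*3,[(252,252),(406,253),(330,249)]): print(o)
def rect(t,z,k=0):
    m=bot.regions_of(p,t)[k]["pixels"]; ys,xs=np.nonzero(m)
    w=px2w(p,np.c_[xs,ys],z)[:,:2].astype(np.float32); r=cv2.minAreaRect(w); print(t,np.round(r[0],1),np.round(r[1],1),round(r[2],1)); return w
rect("rod",70);rect("soap_stand",10);rect("rod_stand",10)
for t in("dish_long","dish_square","dish_round"): rect(t,20)
rect("glass_cup",40)
# grey boards by colour near
img=p["pixels"]
print(px2w(p,[(250,188.5),(437,173)],70).round(1))
print("rs bracket tops approx",px2w(p,[(180,158),(167,319)],95).round(1))
print("rs board corners",px2w(p,[(173,155),(200,156),(187,326),(158,325)],10).round(1))
print("ss corners",px2w(p,[(255,163),(424,150),(429,211),(259,223)],10).round(1))
a=cv2.resize(img[140:350,150:460],None,fx=2.5,fy=2.5,interpolation=cv2.INTER_CUBIC);cv2.imwrite("pics/c1.png",a)
E
```

```text
(array([252., 252.]), array([466.5, 186.9]), array([ 39.2, 100.5]), 11.1)
(array([406., 252.]), array([ 471. , -172.1]), array([52.7, 52.5]), 16.3)
(array([329., 248.]), array([477.3,   6.4]), array([53.5, 51.2]), 0.6)Traceback (most recent call last):
  File "<stdin>", line 7, in <module>
  File "<stdin>", line 5, in rect
IndexError: list index out of range
```

```bash
python3 - <<'E'
from h import *
p=bot.read_camera("top")
def rect(t,z,k=0):
    d=bot.regions_of(p,t)
    if not d: print(t,"none");return
    ys,xs=np.nonzero(d[0]["pixels"])
    w=px2w(p,np.c_[xs,ys],z)[:,:2].astype(np.float32); r=cv2.minAreaRect(w); print(t,np.round(r[0],1),np.round(r[1],1),round(r[2],1))
rect("rod",70);rect("soap_stand",10);rect("rod_stand",10)
for t in("dish_long","dish_square","dish_round"): rect(t,20)
rect("glass_cup",40)
img=p["pixels"]
print(px2w(p,[(250,188.5),(437,173)],70).round(1))
print("rs board corners",px2w(p,[(173,155),(200,156),(187,326),(158,325)],10).round(1))
print("ss corners",px2w(p,[(255,163),(424,150),(429,211),(259,223)],10).round(1))
a=cv2.resize(img[140:350,150:460],None,fx=2.5,fy=2.5,interpolation=cv2.INTER_CUBIC);cv2.imwrite("pics/c1.png",a)
E
```

```text
rod [628.7 -24.6] [ 16.7 432.1] 5.2
soap_stand [628.7 -24.1] [151.9 411.5] 5.6
rod_stand [502.5 370.8] [ 93.2 419.3] 88.7
dish_long [ 639.6 -131.3] [137.8  76.6] 5.0
dish_square [628.5 -24. ] [89.8 88.5] 0.5
dish_round [617.9  85.6] [85.  88.4] 0.4
glass_cup [367.6 -92.3] [53.6 54.4] 0.7
[[ 609.5  188.3   70. ]
 [ 649.  -238.9   70. ]]
rs board corners [[703.  390.4  10. ]
 [700.9 323.9  10. ]
 [295.3 334.2  10. ]
 [296.6 402.1  10. ]]
ss corners [[ 684.3  188.7   10. ]
 [ 719.4 -220.7   10. ]
 [ 570.2 -229.9   10. ]
 [ 537.6  174.3   10. ]]
```

View pics/c1.png

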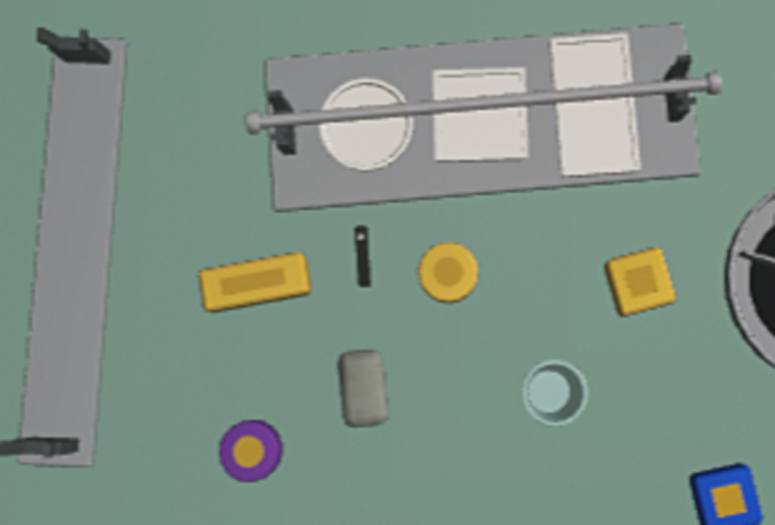

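The crop confirms the three yellow soaps at crop pixels (255,282), (640,281) and (448,272). The purple and blue ones are separate. Next I hover over the rod's middle.

```bash
cat >> h.py <<'E'
from scipy.spatial.transform import Rotation as Ro
def plan(x,y,z,yaw):
    "rows for TCP at x,y,z, tool straight down, jaw axis at yaw (deg)"
    s=bot.state();R=np.array(s["tcp_rot"]);a=np.radians(yaw)
    Y=np.array([np.cos(a),np.sin(a),0]);Z=np.array([0,0,-1.]);T=np.c_[np.cross(Y,Z),Y,Z]
    t=R.T@(np.array([x,y,z])-s["eef_pos"])/60
    print("T",np.round(t,3).tolist(),"A",np.round(Ro.from_matrix(R.T@T).as_rotvec(degrees=True)/5,3).tolist(),"t",round(s["time_s"],2),"pos",np.round(s["eef_pos"],1),"gap",round(s["finger_gap"],1),"q7",round(s["joint_positions"][6],1))
E
python3 -c "
from h import *
plan(628.5,-24.3,200,5.2)"
```

```text
T [-10.225, -8.939, 0.091] A [-0.001, 0.0, 13.971] t 1.1 pos [174.1 652.1 205.5] gap 93.6 q7 -3.8
```

```bash
python3 -m inch '[{"translation":[-2,-2,0],"angular":[0,0,3],"claw":-1},{"translation":[-4,-3.5,0],"angular":[0,0,6],"claw":-1},{"translation":[-6,-5.3,0],"angular":[0,0,8],"claw":-1},{"translation":[-8,-7,0.05],"angular":[0,0,11],"claw":-1},{"translation":[-10.225,-8.939,0.09],"angular":[0,0,13.97],"claw":-1},{"translation":[-10.225,-8.939,0.09],"angular":[0,0,13.97],"claw":-1},{"translation":[-10.225,-8.939,0.09],"angular":[0,0,13.97],"claw":-1},{"translation":[-10.225,-8.939,0.09],"angular":[0,0,13.97],"claw":-1},{"translation":[-10.225,-8.939,0.09],"angular":[0,0,13.97],"claw":-1},{"translation":[-10.225,-8.939,0.09],"angular":[0,0,13.97],"claw":-1},{"translation":[-10.225,-8.939,0.09],"angular":[0,0,13.97],"claw":-1},{"translation":[-10.225,-8.939,0.09],"angular":[0,0,13.97],"claw":-1}]' 40
python3 -c "
from h import *
plan(628.5,-24.3,200,5.2)"
```

```text
time_s: 2.6
eef_pos: [593.0, 28.0, 200.9]
tcp_rot: [[-0.091, 0.996, 0.001], [0.996, 0.091, 0.0], [0.0, 0.001, -1.0]]
ft_force: [0.5, 1.2, -0.0]
finger_gap: 94.0
T [-0.923, 0.51, 0.015] A [0.007, -0.004, 0.008] t 2.6 pos [593.   28.  200.9] gap 94.0 q7 8.8
```

```bash
python3 -m inch '[{"translation":[-0.923,0.51,0.02],"angular":[0,0,0],"claw":-1},{"translation":[-0.923,0.51,0.02],"angular":[0,0,0],"claw":-1},{"translation":[-0.923,0.51,0.02],"angular":[0,0,0],"claw":-1}]' | head -2
cat >> h.py <<'E'
def wr2w(p,s,uv,z):
    "wrist fisheye pixels to world at height z"
    K=np.array(p["K"]);T=np.array(p["tool_from_camera"]);R=np.array(s["tcp_rot"])
    uv=np.atleast_2d(np.array(uv,float));d=(uv-K[:2,2])/[K[0,0],K[1,1]];r=np.hypot(*d.T)
    v=np.c_[d*(np.sin(r)/np.maximum(r,1e-9))[:,None],np.cos(r)]
    D=v@T[:3,:3].T@R.T;o=np.array(s["eef_pos"])+R@T[:3,3]
    return o+D*((z-o[2])/D[:,2])[:,None]
def wrect(p,s,t,z,k=0):
    d=bot.regions_of(p,t)
    for e in d[:2]:
        ys,xs=np.nonzero(e["pixels"]);w=wr2w(p,s,np.c_[xs,ys],z)[:,:2].astype(np.float32);r=cv2.minAreaRect(w)
        print(t,round(e["p"],2),np.round(e["bbox"]).tolist(),np.round(r[0],1),np.round(r[1],1),round(r[2],1))
E
python3 - <<'E'
from h import *
s=bot.state();p=bot.read_camera("wrist");cv2.imwrite("pics/w1.png",p["pixels"])
print(np.round(p["K"],1).tolist(),np.round(p["tool_from_camera"],3).tolist())
wrect(p,s,"rod",70)
for t in("dish_long","dish_square","dish_round"): wrect(p,s,t,20)
plan(628.5,-24.3,200,5.2)
E
```

```text
time_s: 2.98
eef_pos: [628.3, -24.3, 199.4]
[[309.7, 0.0, 321.4], [0.0, 309.7, 200.8], [0.0, 0.0, 1.0]] [[0.001, -0.97, -0.245, 70.268], [1.0, 0.001, -0.0, 0.576], [0.0, -0.245, 0.97, -180.045], [0.0, 0.0, 0.0, 1.0]]
rod 0.82 [323.0, 177.0, 18.0, 353.0] [632.  -30.8] [ 20.8 416.7] 5.1
dish_long 0.93 [324.0, 266.0, 105.0, 52.0] [ 640.9 -131.9] [135.7  78.8] 4.4
dish_square 0.82 [322.0, 184.0, 79.0, 77.0] [630.3 -23.7] [89.  88.8] 2.2
dish_square 0.39 [322.0, 91.0, 80.0, 76.0] [620.3  86.2] [88.3 88.5] 1.9
dish_round 0.64 [324.0, 89.0, 77.0, 77.0] [620.6  85.6] [87.3 86.2] 5.4
T [-0.024, 0.002, -0.002] A [0.01, -0.011, 0.03] t 3.23 pos [628.3 -22.9 199.9] gap 93.8 q7 15.6
```

View pics/w1.png

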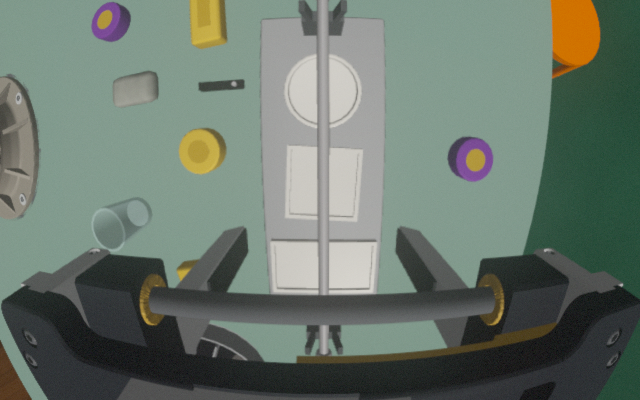

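The wrist view shows the rod centred between the fingers (column ~323) over the three dishes. I go down and grip.

```bash
python3 -m inch '[{"translation":[-0.02,0.02,0.8],"angular":[0,0,0],"claw":-1},{"translation":[-0.02,0.02,1.6],"angular":[0,0,0],"claw":-1},{"translation":[-0.02,0.02,2.2],"angular":[0,0,0],"claw":-1},{"translation":[-0.02,0.02,2.48],"angular":[0,0,0],"claw":-1},{"translation":[-0.02,0.02,2.48],"angular":[0,0,0],"claw":-1},{"translation":[-0.02,0.02,2.48],"angular":[0,0,0],"claw":0.3},{"translation":[-0.02,0.02,2.48],"angular":[0,0,0],"claw":1},{"translation":[-0.02,0.02,2.48],"angular":[0,0,0],"claw":1},{"translation":[-0.02,0.02,2.48],"angular":[0,0,0],"claw":1},{"translation":[-0.02,0.02,2.48],"angular":[0,0,0],"claw":1},{"translation":[-0.02,0.02,2.48],"angular":[0,0,0],"claw":1},{"translation":[-0.02,0.02,2.48],"angular":[0,0,0],"claw":1}]' 50
```

```text
time_s: 4.72
eef_pos: [629.7, -23.8, 51.1]
tcp_rot: [[-0.093, 0.996, 0.001], [0.996, 0.093, 0.001], [0.001, 0.001, -1.0]]
ft_force: [0.1, 0.1, 0.9]
finger_gap: 27.3
```

```bash
python3 -m inch '[{"translation":[0,0,0],"angular":[0,0,0],"claw":1},{"translation":[0,0,0],"angular":[0,0,0],"claw":1},{"translation":[0,0,0],"angular":[0,0,0],"claw":1},{"translation":[0,0,0],"angular":[0,0,0],"claw":1}]'
python3 -m inch '[{"translation":[0,0,0],"angular":[0,0,0],"claw":1},{"translation":[0,0,-0.3],"angular":[0,0,0],"claw":1},{"translation":[0,0,-0.8],"angular":[0,0,0],"claw":1},{"translation":[0,0,-1.4],"angular":[0,0,0],"claw":1},{"translation":[0,0,-2.2],"angular":[0,0,0],"claw":1},{"translation":[0,0,-2.5],"angular":[0,0,0],"claw":1},{"translation":[0,0,-2.5],"angular":[0,0,0],"claw":1}]'
python3 - <<'E'
from h import *
plan(499,363,200,88.5)
p=bot.read_camera("top")
for t in("rod","rod_stand"):
    for d in bot.regions_of(p,t)[:1]:
        ys,xs=np.nonzero(d["pixels"]); print(t,[(r[0],r[1],r[2]) for r in [cv2.minAreaRect(px2w(p,np.c_[xs,ys],z)[:,:2].astype(np.float32)) for z in (10,219)]])
E
```

```text
time_s: 5.22
eef_pos: [629.7, -23.8, 51.1]
tcp_rot: [[-0.093, 0.996, 0.001], [0.996, 0.093, 0.001], [0.001, 0.001, -1.0]]
ft_force: [0.6, -0.2, 0.9]
finger_gap: 10.4
time_s: 6.1
eef_pos: [629.9, -23.8, 202.1]
tcp_rot: [[-0.093, 0.996, 0.002], [0.996, 0.093, 0.002], [0.001, 0.003, -1.0]]
ft_force: [-0.3, -0.2, -4.0]
finger_gap: 10.4
T [6.623, -1.57, 0.04] A [0.037, 0.008, -16.628] t 6.1 pos [629.9 -23.8 202.1] gap 10.4 q7 15.9
rod [((679.7219848632812, -28.3287353515625), (24.859487533569336, 527.2118530273438), 5.621281623840332), ((629.0104370117188, -25.340576171875), (20.547746658325195, 435.770263671875), 5.6212849617004395)]
rod_stand [((504.73187255859375, 370.9198303222656), (92.86465454101562, 419.82977294921875), 88.72681427001953), ((484.37127685546875, 304.6607666015625), (76.75784301757812, 347.01287841796875), 88.72681427001953)]
```

```bash
python3 -m inch '[{"translation":[0.3,-0.1,0],"angular":[0,0,-1.5],"claw":1},{"translation":[0.9,-0.3,0],"angular":[0,0,-3.5],"claw":1},{"translation":[1.6,-0.5,0],"angular":[0,0,-5.5],"claw":1},{"translation":[2.3,-0.6,0],"angular":[0,0,-7.5],"claw":1},{"translation":[3.0,-0.8,0],"angular":[0,0,-9.5],"claw":1},{"translation":[3.8,-1.0,0],"angular":[0,0,-11.5],"claw":1},{"translation":[4.6,-1.1,0],"angular":[0,0,-13.3],"claw":1},{"translation":[5.4,-1.3,0],"angular":[0,0,-15],"claw":1},{"translation":[6.1,-1.5,0.02],"angular":[0,0,-16.2],"claw":1},{"translation":[6.623,-1.57,0.04],"angular":[0.03,0,-16.628],"claw":1},{"translation":[6.623,-1.57,0.04],"angular":[0.03,0,-16.628],"claw":1},{"translation":[6.623,-1.57,0.04],"angular":[0.03,0,-16.628],"claw":1}]' | head -2
python3 - <<'E'
from h import *
plan(499,363,200,88.5)
s=bot.state();p=bot.read_camera("wrist");cv2.imwrite("pics/w2.png",p["pixels"])
wrect(p,s,"rod_stand",10);wrect(p,s,"rod",s["eef_pos"][2]+18.8)
E
```

```text
time_s: 7.75
eef_pos: [498.3, 362.0, 196.9]
T [-0.011, 0.017, -0.052] A [-0.028, -0.041, -0.026] t 7.75 pos [498.3 362.  196.9] gap 10.0 q7 50.7
rod_stand 0.96 [326.0, 182.0, 60.0, 355.0] [520.5 362.9] [ 72.1 493.7] 88.3
rod 0.98 [322.0, 178.0, 30.0, 355.0] [468.1 362.3] [ 12.9 217.2] 88.6
```

View pics/w2.png

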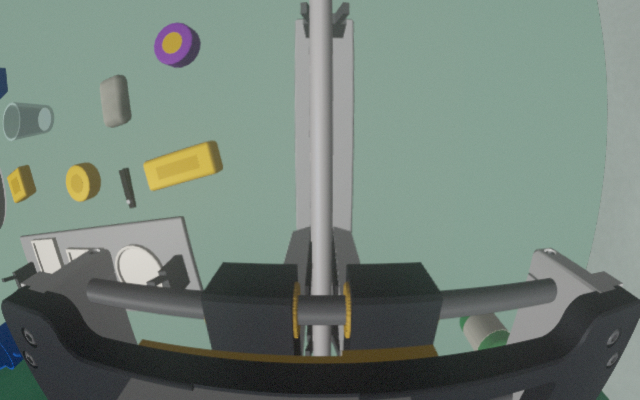

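```bash
python3 - <<'E'
from h import *
s=bot.state();p=bot.read_camera("wrist");img=p["pixels"]
g=cv2.cvtColor(img,cv2.COLOR_BGR2HSV)
for v in (25,60,100,140,180,220):
    row=g[v,250:400,1].astype(int); idx=np.nonzero(row<40)[0]+250
    W=wr2w(p,s,[(idx.min()-.5,v),(idx.max()+.5,v)],10); print(v,idx.min(),idx.max(),W[:,:2].round(1).tolist(),((W[0]+W[1])/2)[:2].round(1))
    r=img[v,300:345].astype(int).sum(1); b=np.nonzero(r>r.min()+150)[0]+300
W=wr2w(p,s,[(297,20),(353,20)],10);print("end",W.round(1))
W=wr2w(p,s,[(321,20),(321,180)],s["eef_pos"][2]+18.8);print("rod",W.round(1))
cv2.imwrite("pics/w2c.png",cv2.resize(img[0:130,260:390],None,fx=4.5,fy=4.5,interpolation=cv2.INTER_CUBIC))
p=bot.read_camera("top")
a=p["pixels"][140:345,130:240];cv2.imwrite("pics/t2c.png",cv2.resize(a,None,fx=2.9,fy=2.9,interpolation=cv2.INTER_CUBIC))
E
python3 -c "
import cv2,numpy as np
a=cv2.imread('pics/w2c.png');b=cv2.imread('pics/t2c.png');h=595
a=a[:595] if a.shape[0]>595 else cv2.copyMakeBorder(a,0,595-a.shape[0],0,0,0);b=cv2.copyMakeBorder(b[:595],0,max(0,595-b.shape[0]),0,0,0)
c=np.hstack([a[:,:480],b]);cv2.imwrite('pics/cc.png',c[:,:800])"
```

```text
25 251 396 [[299.1, 281.0], [303.7, 457.5]] [301.4 369.2]
60 252 393 [[344.9, 281.9], [349.5, 451.4]] [347.2 366.7]
100 252 399 [[394.4, 280.8], [398.8, 457.3]] [396.6 369. ]
140 250 399 [[442.6, 276.2], [447.4, 456.8]] [445.  366.5]
180 250 399 [[491.6, 273.0], [496.6, 457.3]] [494.1 365.2]
220 251 398 [[542.9, 270.0], [548.1, 457.8]] [545.5 363.9]
end [[297.5 337.6  10. ]
 [299.1 404.4  10. ]]
rod [[371.8 364.9 216.3]
 [457.8 362.5 216.3]]
```

View pics/cc.png

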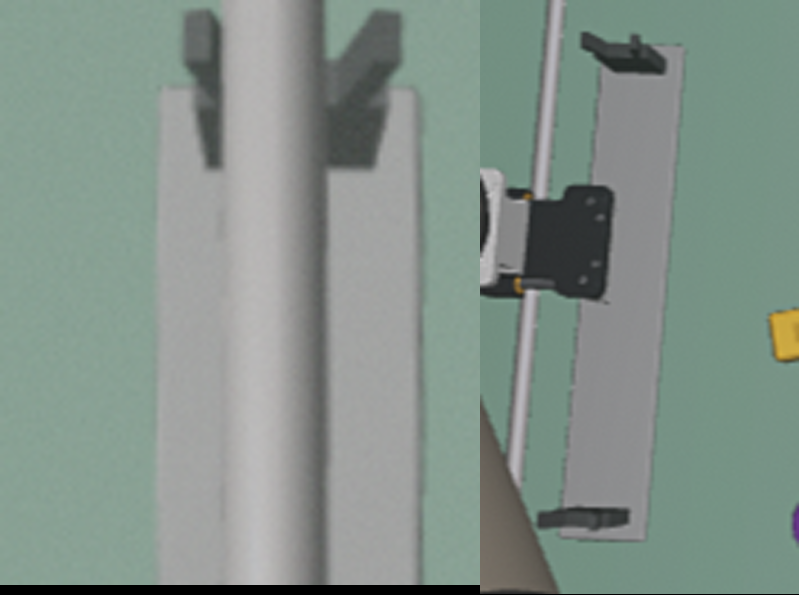

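```bash
python3 - <<'E'
from h import *
s=bot.state();p=bot.read_camera("wrist")
f=lambda u,v,z:wr2w(p,s,[(u,v)],z)[0,:2].round(1)
for v,a,b in((20,295.6,352.9),(89,295.1,352.9)):
    print("board",f(a,v,10),f(b,v,10),(f(a,v,10)+f(b,v,10))/2)
print("prong",f(301.1,6,95),f(349.3,6,95),(f(301.1,6,95)+f(349.3,6,95))/2)
p=bot.read_camera("top")
g=lambda u,v,z:px2w(p,[(130+u/2.9,140+v/2.9)],z)[0,:2].round(1)
u0=480
print("top board corners",[g(u-u0,v,10).tolist() for u,v in((601,45),(683,45),(646,541),(560,538))])
print("left edge right edge mid",[g(u-u0,v,10).tolist() for u,v in((588,240),(668,240),(573,400),(657,400))])
print("prong near, far tips",[g(u-u0,v,95).tolist() for u,v in((539,517),(584,40),(635,42))])
E
```

```text
board [297.2 336.2] [298.9 404.6] [298.05 370.4 ]
board [384.3 333.8] [386.  401.6] [385.15 367.7 ]
prong [313.3 348. ] [314.3 392.5] [313.8  370.25]
top board corners [[701.7, 393.5], [702.1, 324.0], [294.0, 333.5], [295.4, 403.0]]
left edge right edge mid [[536.1, 394.7], [536.7, 328.2], [405.1, 399.2], [405.9, 330.5]]
prong near, far tips [[317.0, 390.5], [683.4, 378.6], [682.1, 338.3]]
```

```bash
python3 -c "
from h import *
plan(499,364.6,52,88.6)"
```

```text
T [-0.022, 0.035, 2.429] A [-0.011, -0.034, -0.031] t 8.1 pos [498.1 362.6 197.7] gap 10.6 q7 50.7
```

```bash
python3 -m inch '[{"translation":[-0.02,0.035,0.6],"angular":[0,0,0],"claw":1},{"translation":[-0.02,0.035,1.1],"angular":[0,0,0],"claw":1},{"translation":[-0.02,0.035,1.3],"angular":[0,0,0],"claw":1},{"translation":[-0.02,0.035,1.5],"angular":[0,0,0],"claw":1},{"translation":[-0.02,0.035,1.7],"angular":[0,0,0],"claw":1},{"translation":[-0.02,0.035,1.9],"angular":[0,0,0],"claw":1},{"translation":[-0.02,0.035,2.0],"angular":[0,0,0],"claw":1},{"translation":[-0.02,0.035,2.0],"angular":[0,0,0],"claw":1}]'
python3 -m inch '[{"translation":[0,0,0.1],"angular":[0,0,0],"claw":1},{"translation":[0,0,0.2],"angular":[0,0,0],"claw":1},{"translation":[0,0,0.3],"angular":[0,0,0],"claw":1},{"translation":[0,0,0.38],"angular":[0,0,0],"claw":1},{"translation":[0,0,0.4],"angular":[0,0,0],"claw":1},{"translation":[0,0,0.4],"angular":[0,0,0],"claw":1}]'
python3 - <<'E'
from h import *
p=bot.read_camera("scene");cv2.imwrite("pics/s3.png",cv2.resize(p["pixels"][200:400,250:600],None,fx=2.2,fy=2.2,interpolation=cv2.INTER_CUBIC))
E
```

```text
time_s: 9.1
eef_pos: [498.8, 364.5, 77.4]
tcp_rot: [[-1.0, 0.027, -0.004], [0.027, 1.0, -0.001], [0.003, -0.001, -1.0]]
ft_force: [-0.4, 0.1, -2.5]
finger_gap: 10.7
time_s: 9.85
eef_pos: [498.8, 364.4, 53.4]
tcp_rot: [[-1.0, 0.027, -0.003], [0.027, 1.0, -0.001], [0.003, -0.001, -1.0]]
ft_force: [0.4, -0.1, -1.9]
finger_gap: 10.9
```

View pics/s3.png

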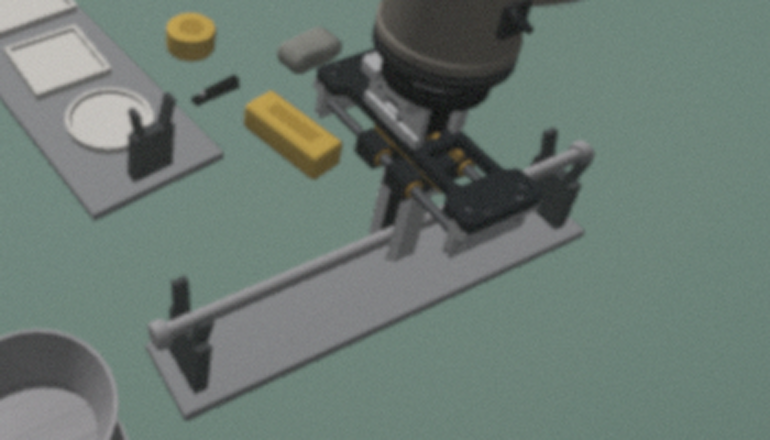

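The rod sits between the prongs at both ends, with its knobs outside the brackets. I release it.

```bash
python3 -m inch '[{"translation":[0,0,0.04],"angular":[0,0,0],"claw":1},{"translation":[0,0,0.04],"angular":[0,0,0],"claw":0.5},{"translation":[0,0,0.04],"angular":[0,0,0],"claw":0},{"translation":[0,0,0.04],"angular":[0,0,0],"claw":-0.5},{"translation":[0,0,0.04],"angular":[0,0,0],"claw":-0.5},{"translation":[0,0,0.04],"angular":[0,0,0],"claw":-0.5},{"translation":[0,0,0.04],"angular":[0,0,0],"claw":-0.5},{"translation":[0,0,0.04],"angular":[0,0,0],"claw":-0.5}]'
python3 -m inch '[{"translation":[0,0,-0.5],"angular":[0,0,0],"claw":-0.8},{"translation":[0,0,-1],"angular":[0,0,0],"claw":-0.8},{"translation":[0,0,-1.8],"angular":[0,0,0],"claw":-0.8},{"translation":[0,0,-2.3],"angular":[0,0,0],"claw":-0.8},{"translation":[0,0,-2.3],"angular":[0,0,0],"claw":-0.8}]' | head -2
python3 - <<'E'
from h import *
plan(466.5,186.9,180,11.1)
p=bot.read_camera("top")
d=bot.regions_of(p,"rod")
for e in d[:1]:
    ys,xs=np.nonzero(e["pixels"]);print(e["p"],cv2.minAreaRect(px2w(p,np.c_[xs,ys],70)[:,:2].astype(np.float32)))
E
```

```text
time_s: 10.9
eef_pos: [498.8, 364.5, 51.1]
tcp_rot: [[-1.0, 0.027, -0.003], [0.027, 1.0, -0.001], [0.003, -0.001, -1.0]]
ft_force: [0.2, 0.9, -0.1]
finger_gap: 70.4
time_s: 11.52
eef_pos: [500.3, 365.4, 191.6]
T [0.482, -2.99, 0.188] A [0.013, -0.018, 15.469] t 11.53 pos [500.3 365.4 191.6] gap 84.3 q7 50.8
0.9 ((501.15972900390625, 365.7232666015625), (17.148761749267578, 434.674072265625), 88.77713775634766)
```

```bash
python3 -m inch '[{"translation":[0.1,-0.5,0.05],"angular":[0,0,2],"claw":-0.8},{"translation":[0.2,-1.2,0.1],"angular":[0,0,4],"claw":-0.8},{"translation":[0.3,-1.9,0.18],"angular":[0,0,6],"claw":-0.8},{"translation":[0.4,-2.5,0.18],"angular":[0,0,8.5],"claw":-0.8},{"translation":[0.482,-2.99,0.188],"angular":[0,0,11],"claw":-0.8},{"translation":[0.482,-2.99,0.188],"angular":[0,0,13.5],"claw":-0.8},{"translation":[0.482,-2.99,0.188],"angular":[0,0,15.47],"claw":-0.8},{"translation":[0.482,-2.99,0.188],"angular":[0,0,15.47],"claw":-0.8},{"translation":[0.482,-2.99,0.188],"angular":[0,0,15.47],"claw":-0.8},{"translation":[0.482,-2.99,0.188],"angular":[0,0,15.47],"claw":-0.8}]' | head -2
cat >> h.py <<'E'
def wyellow(p,s,z,xy):
    m=cv2.inRange(cv2.cvtColor(p["pixels"],cv2.COLOR_BGR2HSV),(15,110,90),(35,255,255))
    n,l,st,ce=cv2.connectedComponentsWithStats(m)
    for i in range(1,n):
        if st[i,4]<400: continue
        ys,xs=np.nonzero(l==i);w=wr2w(p,s,np.c_[xs,ys],z)[:,:2].astype(np.float32);r=cv2.minAreaRect(w)
        if np.hypot(*(np.array(r[0])-xy))<60: print("yellow",np.round(ce[i]),np.round(r[0],1),np.round(r[1],1),round(r[2],1))
E
python3 - <<'E'
from h import *
s=bot.state();p=bot.read_camera("wrist");cv2.imwrite("pics/w4.png",p["pixels"])
wyellow(p,s,28,(466,187));plan(466.5,186.9,10,11.1)
E
```

```text
time_s: 12.88
eef_pos: [465.0, 185.9, 177.3]
yellow [324. 188.] [468.  186.3] [38.3 98.7] 10.9
T [0.014, 0.037, 2.791] A [-0.047, 0.009, 0.019] t 12.93 pos [465.1 185.9 177.5] gap 84.5 q7 -11.5
```

View pics/w4.png

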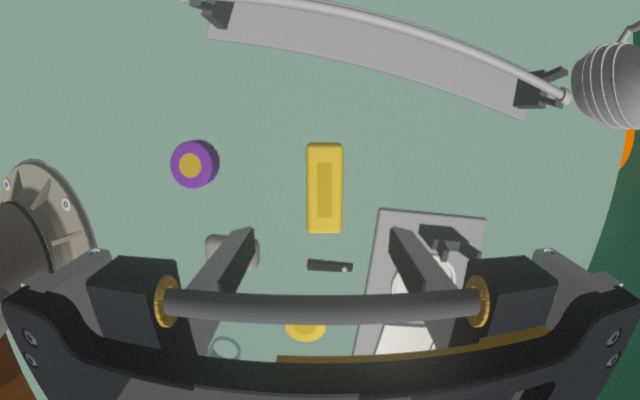

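The soap lies along the image centre at (324,188), between the fingers with clearance. I grip it.

```bash
python3 -m inch '[{"translation":[0.02,0.05,0.8],"angular":[0,0,0],"claw":-0.5},{"translation":[0.02,0.05,1.6],"angular":[0,0,0],"claw":-0.5},{"translation":[0.02,0.05,2.3],"angular":[0,0,0],"claw":-0.5},{"translation":[0.02,0.05,2.6],"angular":[0,0,0],"claw":-0.5},{"translation":[0.02,0.05,2.79],"angular":[0,0,0],"claw":-0.5},{"translation":[0.02,0.05,2.79],"angular":[0,0,0],"claw":0},{"translation":[0.02,0.05,2.79],"angular":[0,0,0],"claw":0.5},{"translation":[0.02,0.05,2.79],"angular":[0,0,0],"claw":0.5},{"translation":[0.02,0.05,2.79],"angular":[0,0,0],"claw":0.5},{"translation":[0.02,0.05,2.79],"angular":[0,0,0],"claw":0.5},{"translation":[0.02,0.05,2.79],"angular":[0,0,0],"claw":0.5},{"translation":[0.02,0.05,2.79],"angular":[0,0,0],"claw":0.5}]' 15
python3 -m inch '[{"translation":[0,0,-0.3],"angular":[0,0,0],"claw":0.5},{"translation":[0,0,-1],"angular":[0,0,0],"claw":0.5},{"translation":[0,0,-1.9],"angular":[0,0,0],"claw":0.5},{"translation":[0,0,-2.6],"angular":[0,0,0],"claw":0.5},{"translation":[0,0,-2.6],"angular":[0,0,0],"claw":0.5}]'
python3 -c "
from h import *
plan(640.3,-131.6,165,-84.6)"
```

```text
time_s: 14.42
eef_pos: [467.5, 187.7, 10.7]
tcp_rot: [[-0.194, 0.981, -0.003], [0.981, 0.194, -0.001], [-0.0, -0.003, -1.0]]
ft_force: [-1.5, -0.3, 7.8]
finger_gap: 39.8
time_s: 15.05
eef_pos: [469.4, 188.7, 169.7]
tcp_rot: [[-0.194, 0.981, 0.001], [0.981, 0.194, 0.003], [0.003, 0.002, -1.0]]
ft_force: [-1.2, 0.7, -0.8]
finger_gap: 40.3
T [-5.791, 1.756, 0.064] A [-0.013, -0.039, 19.163] t 15.05 pos [469.4 188.7 169.7] gap 40.3 q7 -10.4
```

```bash
python3 -m inch '[{"translation":[-0.4,0.1,0],"angular":[0,0,1.5],"claw":0.5},{"translation":[-1,0.3,0],"angular":[0,0,3.5],"claw":0.5},{"translation":[-1.7,0.5,0],"angular":[0,0,5.5],"claw":0.5},{"translation":[-2.4,0.7,0],"angular":[0,0,7.5],"claw":0.5},{"translation":[-3.1,0.9,0],"angular":[0,0,9.5],"claw":0.5},{"translation":[-3.8,1.1,0],"angular":[0,0,11.5],"claw":0.5},{"translation":[-4.5,1.35,0],"angular":[0,0,13.5],"claw":0.5},{"translation":[-5.1,1.55,0.03],"angular":[0,0,15.5],"claw":0.5},{"translation":[-5.6,1.7,0.06],"angular":[0,0,17.5],"claw":0.5},{"translation":[-5.79,1.756,0.064],"angular":[0,0,19.16],"claw":0.5},{"translation":[-5.79,1.756,0.064],"angular":[0,0,19.16],"claw":0.5},{"translation":[-5.79,1.756,0.064],"angular":[0,0,19.16],"claw":0.5}]' | head -2
python3 - <<'E'
from h import *
plan(640.3,-131.6,27,-84.6)
s=bot.state();p=bot.read_camera("wrist");cv2.imwrite("pics/w5.png",p["pixels"])
wrect(p,s,"dish_long",20);wrect(p,s,"dish_square",20);wrect(p,s,"dish_round",20)
wyellow(p,s,s["eef_pos"][2]+20,s["eef_pos"][:2])
E
```

```text
time_s: 16.55
eef_pos: [639.9, -130.8, 164.3]
T [0.005, 0.022, 2.289] A [-0.037, -0.004, 0.047] t 16.55 pos [ 639.9 -130.8  164.3] gap 39.7 q7 -52.8
dish_long 0.81 [326.0, 148.0, 72.0, 45.0] [ 685.9 -129.2] [44.5 75.9] 4.8
dish_square 0.65 [225.0, 190.0, 77.0, 79.0] [630.5 -24.2] [89.6 89. ] 2.1
dish_round 0.82 [144.0, 190.0, 64.0, 71.0] [620.8  83.7] [90.6 88.5] 86.4
yellow [322. 228.] [ 652.2 -130.3] [79.5 39.6] 5.7
yellow [343. 333.] [ 585.4 -151. ] [16.9 26.6] 15.5
```

View pics/w5.png

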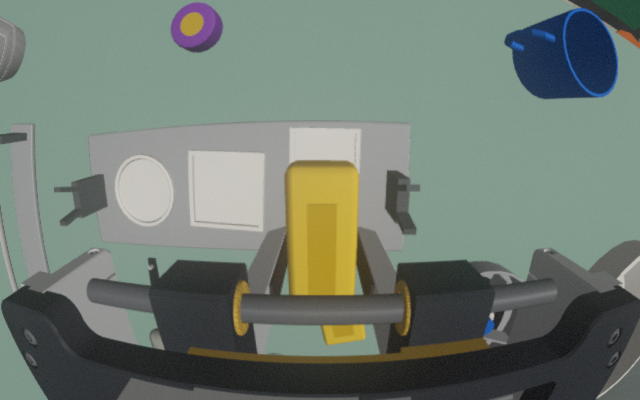

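The soap is held level and lined up with the long dish at image (326,148). I lower it and release, opening only part way.

```bash
python3 -m inch '[{"translation":[0,0.03,0.6],"angular":[0,0,0],"claw":0.5},{"translation":[0,0.03,1.3],"angular":[0,0,0],"claw":0.5},{"translation":[0,0.03,1.9],"angular":[0,0,0],"claw":0.5},{"translation":[0,0.03,2.1],"angular":[0,0,0],"claw":0.5},{"translation":[0,0.03,2.2],"angular":[0,0,0],"claw":0.5},{"translation":[0,0.03,2.28],"angular":[0,0,0],"claw":0.5},{"translation":[0,0.03,2.3],"angular":[0,0,0],"claw":0.5},{"translation":[0,0.03,2.3],"angular":[0,0,0],"claw":0.5}]'
python3 -m inch '[{"translation":[0,0,0],"angular":[0,0,0],"claw":0},{"translation":[0,0,0],"angular":[0,0,0],"claw":-0.3},{"translation":[0,0,0],"angular":[0,0,0],"claw":-0.4},{"translation":[0,0,0],"angular":[0,0,0],"claw":-0.4},{"translation":[0,0,0],"angular":[0,0,0],"claw":-0.4},{"translation":[0,0,-0.5],"angular":[0,0,0],"claw":-0.4},{"translation":[0,0,-1.2],"angular":[0,0,0],"claw":-0.4},{"translation":[0,0,-2],"angular":[0,0,0],"claw":-0.5},{"translation":[0,0,-2.3],"angular":[0,0,0],"claw":-0.6},{"translation":[0,0,-2.3],"angular":[0,0,0],"claw":-0.6}]'
python3 - <<'E'
from h import *
p=bot.read_camera("top")
for o in yellow(p,[42,28,28],[(389,183),(406,253),(330,249)]): print(o)
plan(471,-172,180,16.3)
E
```

```text
time_s: 17.75
eef_pos: [640.9, -132.1, 27.7]
tcp_rot: [[0.995, 0.097, 0.002], [0.097, -0.995, 0.004], [0.002, -0.003, -1.0]]
ft_force: [0.3, -0.3, -1.3]
finger_gap: 39.8
time_s: 19.0
eef_pos: [641.1, -132.5, 166.3]
tcp_rot: [[0.995, 0.097, 0.004], [0.097, -0.995, 0.004], [0.004, -0.004, -1.0]]
ft_force: [-0.1, 0.6, -0.3]
finger_gap: 74.9
(array([406., 252.]), array([ 470., -170.]), array([52. , 52.4]), 15.8)
(array([406., 252.]), array([ 471. , -171.9]), array([52.6, 53. ]), 15.8)
(array([406., 252.]), array([ 471. , -171.9]), array([52.6, 53. ]), 15.8)
T [-2.876, 0.385, -0.256] A [-0.01, -0.057, -20.147] t 19.05 pos [ 640.5 -132.2  165.1] gap 75.3 q7 -52.7
```

```bash
python3 -m inch '[{"translation":[-0.3,0,-0.1],"angular":[0,0,-1.5],"claw":-0.6},{"translation":[-0.7,0.1,-0.2],"angular":[0,0,-3.5],"claw":-0.6},{"translation":[-1.1,0.2,-0.25],"angular":[0,0,-5.5],"claw":-0.6},{"translation":[-1.5,0.25,-0.25],"angular":[0,0,-7.5],"claw":-0.6},{"translation":[-1.9,0.3,-0.25],"angular":[0,0,-9.5],"claw":-0.6},{"translation":[-2.3,0.35,-0.25],"angular":[0,0,-11.5],"claw":-0.6},{"translation":[-2.7,0.38,-0.25],"angular":[0,0,-13.5],"claw":-0.6},{"translation":[-2.87,0.385,-0.25],"angular":[0,0,-15.5],"claw":-0.6},{"translation":[-2.87,0.385,-0.25],"angular":[0,0,-17.5],"claw":-0.6},{"translation":[-2.87,0.385,-0.25],"angular":[0,0,-19.5],"claw":-0.6},{"translation":[-2.87,0.385,-0.25],"angular":[0,-0.06,-20.2],"claw":-0.6},{"translation":[-2.87,0.385,-0.25],"angular":[0,-0.06,-20.2],"claw":-0.6}]' | head -2
python3 - <<'E'
from h import *
s=bot.state();p=bot.read_camera("wrist");cv2.imwrite("pics/w6.png",p["pixels"])
wyellow(p,s,26,(471,-172));plan(472,-172,10,16)
p=bot.read_camera("top")
for o in yellow(p,[42],[(389,183)]): print(o)
E
```

```text
time_s: 20.55
eef_pos: [470.7, -171.6, 178.5]
yellow [322. 190.] [ 472. -173.] [52.6 54.1] 16.6
T [-0.014, 0.023, 2.811] A [-0.024, -0.012, 0.097] t 20.6 pos [ 470.8 -171.7  178.7] gap 75.1 q7 37.7
(array([388., 179.]), array([ 639.5, -131. ]), array([98.4, 38.4]), 5.6)
```

View pics/w6.png

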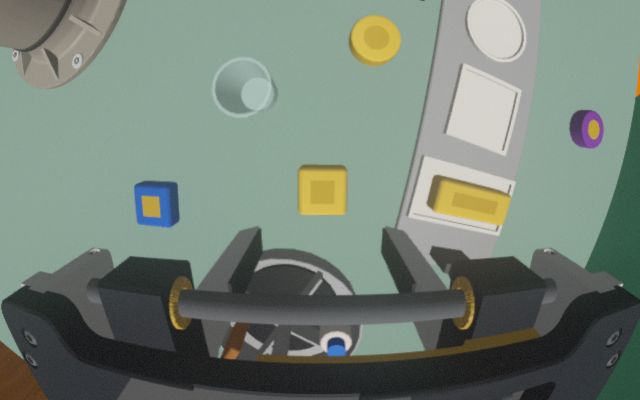

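The long soap lies in its dish at (470,200), and the square soap is centred between the fingers at (322,190). I grip it.

```bash
python3 -m inch '[{"translation":[-0.01,0.02,0.8],"angular":[0,0,0],"claw":-0.8},{"translation":[-0.01,0.02,1.6],"angular":[0,0,0],"claw":-0.8},{"translation":[-0.01,0.02,2.3],"angular":[0,0,0],"claw":-0.8},{"translation":[-0.01,0.02,2.6],"angular":[0,0,0],"claw":-0.8},{"translation":[-0.01,0.02,2.8],"angular":[0,0,0],"claw":-0.8},{"translation":[-0.01,0.02,2.8],"angular":[0,0,0],"claw":-0.2},{"translation":[-0.01,0.02,2.8],"angular":[0,0,0],"claw":0.2},{"translation":[-0.01,0.02,2.8],"angular":[0,0,0],"claw":0.2},{"translation":[-0.01,0.02,2.8],"angular":[0,0,0],"claw":0.2},{"translation":[-0.01,0.02,2.8],"angular":[0,0,0],"claw":0.2},{"translation":[-0.01,0.02,2.8],"angular":[0,0,0],"claw":0.2},{"translation":[-0.01,0.02,2.8],"angular":[0,0,0],"claw":0.2}]' 15
python3 -m inch '[{"translation":[0,0,-0.3],"angular":[0,0,0],"claw":0.2},{"translation":[0,0,-1],"angular":[0,0,0],"claw":0.2},{"translation":[0,0,-1.9],"angular":[0,0,0],"claw":0.2},{"translation":[0,0,-2.4],"angular":[0,0,0],"claw":0.2},{"translation":[0,0,-2.4],"angular":[0,0,0],"claw":0.2}]'
python3 -c "
from h import *
plan(629.8,-24,155,5.4)"
```

```text
time_s: 22.15
eef_pos: [472.4, -171.9, 11.6]
tcp_rot: [[-0.284, 0.959, -0.001], [0.959, 0.284, 0.001], [0.001, -0.001, -1.0]]
ft_force: [-1.2, 1.6, 9.9]
finger_gap: 53.5
time_s: 22.78
eef_pos: [473.8, -172.0, 157.7]
tcp_rot: [[-0.284, 0.959, 0.003], [0.959, 0.284, 0.001], [-0.0, 0.004, -1.0]]
ft_force: [-0.8, 0.0, -1.9]
finger_gap: 53.6
T [1.627, 3.193, 0.057] A [0.041, -0.004, 2.219] t 22.77 pos [ 473.8 -172.   157.7] gap 53.6 q7 40.0
```

```bash
python3 -m inch '[{"translation":[0.2,0.4,0],"angular":[0,0,0.5],"claw":0.2},{"translation":[0.5,1,0],"angular":[0,0,1],"claw":0.2},{"translation":[0.9,1.75,0],"angular":[0,0,1.5],"claw":0.2},{"translation":[1.3,2.5,0.03],"angular":[0,0,2],"claw":0.2},{"translation":[1.55,3.0,0.05],"angular":[0,0,2.2],"claw":0.2},{"translation":[1.627,3.193,0.057],"angular":[0.04,0,2.22],"claw":0.2},{"translation":[1.627,3.193,0.057],"angular":[0.04,0,2.22],"claw":0.2},{"translation":[1.627,3.193,0.057],"angular":[0.04,0,2.22],"claw":0.2}]' | head -2
python3 - <<'E'
from h import *
plan(629.8,-24,28,5.4)
s=bot.state();p=bot.read_camera("wrist");cv2.imwrite("pics/w7.png",p["pixels"])
wrect(p,s,"dish_square",20);wyellow(p,s,s["eef_pos"][2]+18,s["eef_pos"][:2])
E
```

```text
time_s: 23.78
eef_pos: [628.9, -25.5, 154.9]
T [0.024, 0.018, 2.115] A [-0.005, -0.001, -0.02] t 23.77 pos [628.9 -25.5 154.9] gap 54.0 q7 17.2
dish_square 0.7 [323.0, 172.0, 90.0, 55.0] [630.7  -4.7] [88.1 53.6] 3.9
yellow [322. 249.] [630.2 -25.2] [54.7 60.4] 5.7
```

View pics/w7.png

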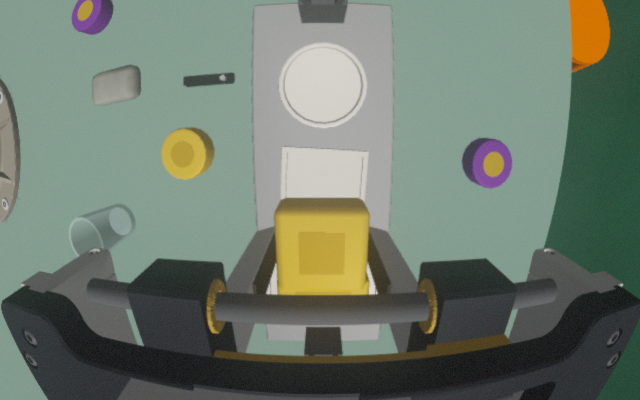

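The square soap is held level over the square dish at image (323,172). I lower and release it.

```bash
python3 -m inch '[{"translation":[0.02,0.02,0.6],"angular":[0,0,0],"claw":0.2},{"translation":[0.02,0.02,1.3],"angular":[0,0,0],"claw":0.2},{"translation":[0.02,0.02,1.8],"angular":[0,0,0],"claw":0.2},{"translation":[0.02,0.02,2.0],"angular":[0,0,0],"claw":0.2},{"translation":[0.02,0.02,2.1],"angular":[0,0,0],"claw":0.2},{"translation":[0.02,0.02,2.14],"angular":[0,0,0],"claw":0.2},{"translation":[0.02,0.02,2.14],"angular":[0,0,0],"claw":0.2},{"translation":[0.02,0.02,2.14],"angular":[0,0,0],"claw":0.2}]'
python3 -m inch '[{"translation":[0,0,0],"angular":[0,0,0],"claw":0},{"translation":[0,0,0],"angular":[0,0,0],"claw":-0.4},{"translation":[0,0,0],"angular":[0,0,0],"claw":-0.6},{"translation":[0,0,0],"angular":[0,0,0],"claw":-0.6},{"translation":[0,0,0],"angular":[0,0,0],"claw":-0.6},{"translation":[0,0,-0.5],"angular":[0,0,0],"claw":-0.6},{"translation":[0,0,-1.2],"angular":[0,0,0],"claw":-0.6},{"translation":[0,0,-2],"angular":[0,0,0],"claw":-0.6},{"translation":[0,0,-2.3],"angular":[0,0,0],"claw":-0.6},{"translation":[0,0,-2.3],"angular":[0,0,0],"claw":-0.6}]'
python3 - <<'E'
from h import *
plan(476.5,6.4,178,5.4)
E
```

```text
time_s: 24.88
eef_pos: [630.6, -23.8, 27.5]
tcp_rot: [[-0.093, 0.996, 0.001], [0.996, 0.093, 0.001], [0.001, 0.001, -1.0]]
ft_force: [0.7, -0.7, -1.0]
finger_gap: 53.7
time_s: 26.12
eef_pos: [630.9, -23.7, 166.3]
tcp_rot: [[-0.093, 0.996, 0.003], [0.996, 0.093, 0.001], [0.001, 0.003, -1.0]]
ft_force: [-0.1, 0.8, -0.6]
finger_gap: 75.2
T [0.739, -2.516, -0.202] A [0.033, -0.011, -0.014] t 26.12 pos [630.9 -23.7 166.3] gap 75.2 q7 16.9
```

```bash
python3 -m inch '[{"translation":[0.1,-0.4,-0.1],"angular":[0,0,0],"claw":-0.6},{"translation":[0.3,-1.1,-0.2],"angular":[0,0,0],"claw":-0.6},{"translation":[0.5,-1.8,-0.2],"angular":[0,0,0],"claw":-0.6},{"translation":[0.68,-2.3,-0.2],"angular":[0,0,0],"claw":-0.6},{"translation":[0.739,-2.516,-0.2],"angular":[0,0,0],"claw":-0.6},{"translation":[0.739,-2.516,-0.2],"angular":[0,0,0],"claw":-0.6},{"translation":[0.739,-2.516,-0.2],"angular":[0,0,0],"claw":-0.6}]' | head -2
python3 - <<'E'
from h import *
s=bot.state();p=bot.read_camera("wrist");cv2.imwrite("pics/w8.png",p["pixels"])
wyellow(p,s,26,(477,6));wyellow(p,s,42,(630,-24));plan(477.3,6.4,10.5,5.4)
E
```

```text
time_s: 27.0
eef_pos: [477.4, 6.3, 177.7]
yellow [322. 189.] [478.7   5.2] [54.2 55.3] 39.3
yellow [450. 231.] [628.8 -24.4] [58.5 54.1] 2.7
T [0.004, -0.009, 2.787] A [0.034, -0.002, -0.019] t 27.05 pos [477.4   6.1 177.7] gap 75.1 q7 3.8
```

View pics/w8.png

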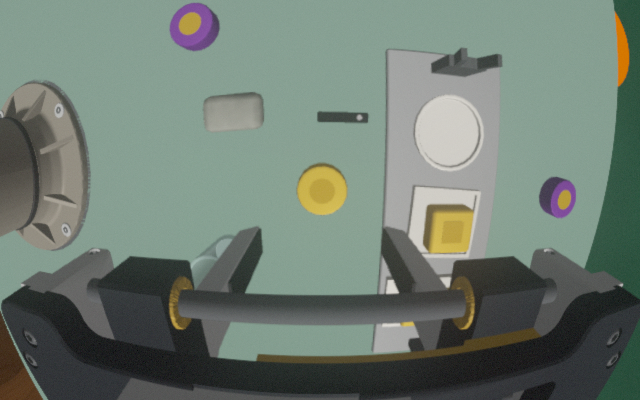

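The round soap is centred between the fingers at (322,189), and the square soap sits in its dish at (450,230). I grip the round one.

```bash
python3 -m inch '[{"translation":[-0.01,0.01,0.8],"angular":[0,0,0],"claw":-0.8},{"translation":[-0.01,0.01,1.6],"angular":[0,0,0],"claw":-0.8},{"translation":[-0.01,0.01,2.3],"angular":[0,0,0],"claw":-0.8},{"translation":[-0.01,0.01,2.6],"angular":[0,0,0],"claw":-0.8},{"translation":[-0.01,0.01,2.77],"angular":[0,0,0],"claw":-0.8},{"translation":[-0.01,0.01,2.77],"angular":[0,0,0],"claw":-0.2},{"translation":[-0.01,0.01,2.77],"angular":[0,0,0],"claw":0.2},{"translation":[-0.01,0.01,2.77],"angular":[0,0,0],"claw":0.2},{"translation":[-0.01,0.01,2.77],"angular":[0,0,0],"claw":0.2},{"translation":[-0.01,0.01,2.77],"angular":[0,0,0],"claw":0.2},{"translation":[-0.01,0.01,2.77],"angular":[0,0,0],"claw":0.2},{"translation":[-0.01,0.01,2.77],"angular":[0,0,0],"claw":0.2}]' 15
python3 -m inch '[{"translation":[0,0,-0.3],"angular":[0,0,0],"claw":0.2},{"translation":[0,0,-1],"angular":[0,0,0],"claw":0.2},{"translation":[0,0,-1.9],"angular":[0,0,0],"claw":0.2},{"translation":[0,0,-2.4],"angular":[0,0,0],"claw":0.2},{"translation":[0,0,-2.4],"angular":[0,0,0],"claw":0.2}]'
python3 -c "
from h import *
plan(620,85.3,155,5.4)"
```

```text
time_s: 28.55
eef_pos: [479.1, 5.9, 12.2]
tcp_rot: [[-0.093, 0.996, 0.004], [0.996, 0.093, 0.001], [0.001, 0.004, -1.0]]
ft_force: [-0.6, 0.5, 8.0]
finger_gap: 55.7
time_s: 29.18
eef_pos: [479.6, 6.3, 158.2]
tcp_rot: [[-0.093, 0.996, 0.008], [0.996, 0.093, 0.003], [0.003, 0.008, -1.0]]
ft_force: [-0.5, 0.3, -1.4]
finger_gap: 55.6
T [1.093, 2.451, 0.077] A [0.094, -0.03, -0.011] t 29.18 pos [479.6   6.3 158.2] gap 55.6 q7 6.4
```

```bash
python3 -m inch '[{"translation":[0.2,0.4,0],"angular":[0,0,0],"claw":0.2},{"translation":[0.5,1,0],"angular":[0,0,0],"claw":0.2},{"translation":[0.8,1.7,0],"angular":[0.05,0,0],"claw":0.2},{"translation":[1.0,2.2,0.05],"angular":[0.1,0,0],"claw":0.2},{"translation":[1.093,2.451,0.077],"angular":[0.1,-0.03,0],"claw":0.2},{"translation":[1.093,2.451,0.077],"angular":[0.1,-0.03,0],"claw":0.2},{"translation":[1.093,2.451,0.077],"angular":[0.1,-0.03,0],"claw":0.2}]' | head -2
python3 - <<'E'
from h import *
plan(620,85.3,28,5.4)
s=bot.state();p=bot.read_camera("wrist");cv2.imwrite("pics/w9.png",p["pixels"])
wrect(p,s,"dish_round",20);wyellow(p,s,s["eef_pos"][2]+18,s["eef_pos"][:2])
E
```

```text
time_s: 30.05
eef_pos: [619.0, 84.4, 154.8]
T [0.014, 0.021, 2.113] A [-0.014, 0.001, -0.023] t 30.05 pos [619.   84.4 154.8] gap 55.6 q7 7.7
dish_round 0.58 [323.0, 179.0, 85.0, 61.0] [620.2  98. ] [88.  65.6] 3.7
yellow [322. 248.] [619.6  84.6] [54.5 59.3] 5.3
```

View pics/w9.png

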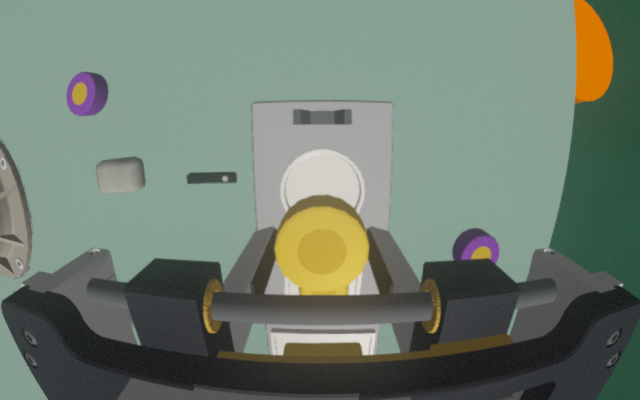

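The round soap is held level over the round dish at (323,180). I lower and release it.

```bash
python3 -m inch '[{"translation":[0.01,0.01,0.6],"angular":[0,0,0],"claw":0.2},{"translation":[0.01,0.01,1.3],"angular":[0,0,0],"claw":0.2},{"translation":[0.01,0.01,1.8],"angular":[0,0,0],"claw":0.2},{"translation":[0.01,0.01,2.0],"angular":[0,0,0],"claw":0.2},{"translation":[0.01,0.01,2.1],"angular":[0,0,0],"claw":0.2},{"translation":[0.01,0.01,2.13],"angular":[0,0,0],"claw":0.2},{"translation":[0.01,0.01,2.13],"angular":[0,0,0],"claw":0.2},{"translation":[0.01,0.01,2.13],"angular":[0,0,0],"claw":0.2}]'
python3 -m inch '[{"translation":[0,0,0],"angular":[0,0,0],"claw":0},{"translation":[0,0,0],"angular":[0,0,0],"claw":-0.4},{"translation":[0,0,0],"angular":[0,0,0],"claw":-0.6},{"translation":[0,0,0],"angular":[0,0,0],"claw":-0.6},{"translation":[0,0,0],"angular":[0,0,0],"claw":-0.6},{"translation":[0,0,-0.5],"angular":[0,0,0],"claw":-0.6},{"translation":[0,0,-1.2],"angular":[0,0,0],"claw":-0.6},{"translation":[0,0,-2],"angular":[0,0,0],"claw":-0.6},{"translation":[0,0,-2.3],"angular":[0,0,0],"claw":-0.6},{"translation":[0,-2,-2.8],"angular":[0,0,0],"claw":-0.6},{"translation":[0,-3,-3],"angular":[0,0,0],"claw":-0.6},{"translation":[0,-3,-3],"angular":[0,0,0],"claw":-0.6}]'
python3 -m inch '[{"translation":[0.5,-0.3,0],"angular":[0,0,0],"claw":-0.6},{"translation":[1.5,-0.3,0],"angular":[0,0,0],"claw":-0.6},{"translation":[2.5,-0.3,0],"angular":[0,0,0],"claw":-0.6},{"translation":[3,-0.3,0],"angular":[0,0,0],"claw":-0.6},{"translation":[3,-0.3,0],"angular":[0,0,0],"claw":-0.6},{"translation":[3,-0.3,0],"angular":[0,0,0],"claw":-0.6}]' | head -2
python3 - <<'E'
from h import *
p=bot.read_camera("top")
for o in yellow(p,[42]*3,[(388,180),(342,186),(296,188)]): print(o)
for t,z in(("rod",70),("glass_cup",40),("dish_long",20),("dish_square",20),("dish_round",20)):
    for e in bot.regions_of(p,t)[:1]:
        ys,xs=np.nonzero(e["pixels"]);print(t,e["p"],cv2.minAreaRect(px2w(p,np.c_[xs,ys],z)[:,:2].astype(np.float32)))
a=cv2.resize(p["pixels"][130:340,140:460],None,fx=2.4,fy=2.4)
b=bot.read_camera("scene")["pixels"]
cv2.imwrite("pics/f1.png",a);cv2.imwrite("pics/f2.png",cv2.resize(b[130:400,170:530],None,fx=2.2,fy=2.2))
E
```

```text
time_s: 31.15
eef_pos: [620.2, 85.5, 28.1]
tcp_rot: [[-0.092, 0.996, 0.0], [0.996, 0.092, 0.001], [0.001, 0.001, -1.0]]
ft_force: [-0.2, -0.4, -0.6]
finger_gap: 55.5
time_s: 32.65
eef_pos: [438.7, 68.4, 207.4]
tcp_rot: [[-0.093, 0.996, -0.001], [0.996, 0.093, -0.0], [-0.0, -0.001, -1.0]]
ft_force: [-0.9, 1.0, 1.6]
finger_gap: 75.1
time_s: 33.4
eef_pos: [404.0, 245.1, 207.0]
(array([388., 180.]), array([ 639.4, -130.9]), array([98.6, 38.3]), 5.4)
(array([342., 183.]), array([629.8, -23.6]), array([52.7, 51.8]), 4.6)
(array([296., 187.]), array([619.5,  86.3]), array([52.5, 54. ]), 0.5)
rod 0.85 ((622.150390625, 360.20477294921875), (17.083341598510742, 192.5699005126953), 89.15755462646484)
glass_cup 0.56 ((368.6991271972656, -90.10824584960938), (55.826534271240234, 54.427001953125), 0.6886265873908997)
dish_long 0.8 ((639.6541748046875, -132.084228515625), (136.42807006835938, 78.41515350341797), 4.647059917449951)
dish_square 0.8 ((628.2443237304688, -22.1588134765625), (89.46202850341797, 89.22506713867188), 2.101029872894287)
dish_round 0.96 ((617.9158935546875, 86.88409423828125), (84.98487854003906, 86.1827621459961), 0.5021453499794006)
```

View pics/f1.png

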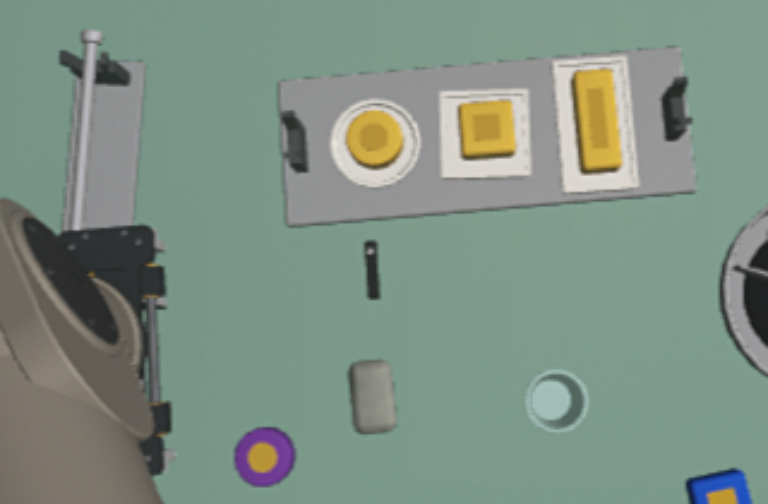

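View pics/f2.png

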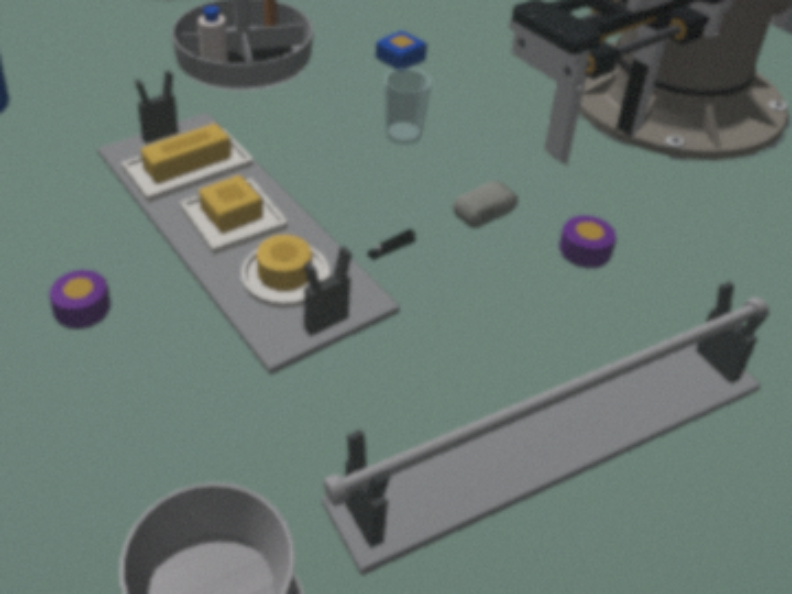

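Both pictures show the three soaps flat in their own dishes, the rod in both brackets, and the cup upright in its place. The arm is clear of everything.

```bash
python3 -c "
from rig import bot
print(bot.state()['time_s'],bot.close_job())"
```

```text
the job is handed in; nothing more can be done
33.75 None
```

The job is handed in at 33.75 s, and as far as my last pictures show, every part of it is done. The interface gives no verdict.

I moved the rod into the rod stand and let it go. Then I put the long, square and round yellow soaps into their matching dishes, leaving the purple and blue look-alikes alone.

| Last check (top camera unless noted) | Result |
|---|---|
| Soaps to their dish centres | about 1–2 mm off each, well within 20 mm, all lying flat in both views |
| Rod after release | at (501, 366), about 2 mm from the stand centre, parallel within about 0.2° |
| Rod at the end | in both brackets, seen in the scene camera |
| Glass cup | upright; measured shift about 2 mm, which is within camera error |
| Arm | about 200 mm up, touching nothing |

- **Checks that failed or disagreed:** the arm covered part of the rod in the last top picture, so its final centre could not be measured again there.
- **Camera offset:** the wrist and top cameras differed by about 2 mm on positions, so I used values in between.

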